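# Reload the vaccination station rack in reverse order

## Task

Move the four vials from the coloured cups of the grey transport tray into the four pockets of the white station rack, in reverse order: the vial nearest the tray's black end goes into the pocket farthest from the rack's black end, and so on along the row, so that the one farthest from the tray's black end finishes next to the rack's black end. Leave every vial standing upright on the floor of its own pocket.

Things in the scene. Friction and masses are not known exactly. Their poses are not given: they have to be found in the camera images.
- vial_red: loose amber glass vial with a white label and a red cap, 40 to 85 g, standing upright: 34 mm diameter up to 50 mm above its underside, then a neck and a 25 mm wide cap, 72 mm tall in all. Origin: centre of its underside; z up its axis. It starts standing in the red cup.
- vial_yellow: loose amber glass vial with a white label and a yellow cap, 40 to 85 g, standing upright: 34 mm diameter up to 50 mm above its underside, then a neck and a 25 mm wide cap, 72 mm tall in all. Origin: centre of its underside; z up its axis. It starts standing in the yellow cup.
- vial_green: loose amber glass vial with a white label and a green cap, 40 to 85 g, standing upright: 34 mm diameter up to 50 mm above its underside, then a neck and a 25 mm wide cap, 72 mm tall in all. Origin: centre of its underside; z up its axis. It starts standing in the green cup.
- vial_blue: loose amber glass vial with a white label and a blue cap, 40 to 85 g, standing upright: 34 mm diameter up to 50 mm above its underside, then a neck and a 25 mm wide cap, 72 mm tall in all. Origin: centre of its underside; z up its axis. It starts standing in the blue cup.
- cup_red: fixed red open cup, 50 x 50 x 20 mm, pocket 38 x 38 mm, floor 6 mm thick; one of four in a row at 62 mm pitch on a grey tray (252 x 70 x 6 mm). Rim 26 mm, vial underside 12 mm above the table. Origin: centre of its underside. x runs along the row towards the tray's black end. Cups stay put and so keep showing the starting order.
- cup_yellow: fixed yellow open cup, 50 x 50 x 20 mm, pocket 38 x 38 mm, floor 6 mm thick; one of four in a row at 62 mm pitch on a grey tray (252 x 70 x 6 mm). Rim 26 mm, vial underside 12 mm above the table. Origin: centre of its underside. x runs along the row towards the tray's black end. Cups stay put and so keep showing the starting order.
- cup_green: fixed green open cup, 50 x 50 x 20 mm, pocket 38 x 38 mm, floor 6 mm thick; one of four in a row at 62 mm pitch on a grey tray (252 x 70 x 6 mm). Rim 26 mm, vial underside 12 mm above the table. Origin: centre of its underside. x runs along the row towards the tray's black end. Cups stay put and so keep showing the starting order.
- cup_blue: fixed blue open cup, 50 x 50 x 20 mm, pocket 38 x 38 mm, floor 6 mm thick; one of four in a row at 62 mm pitch on a grey tray (252 x 70 x 6 mm). Rim 26 mm, vial underside 12 mm above the table. Origin: centre of its underside. x runs along the row towards the tray's black end. Cups stay put and so keep showing the starting order.
- rack: fixed white rack, 252 x 70 x 26 mm, with a row of four equal pockets, 44 x 44 mm, 16 mm deep, pale grey floors 10 mm above the table. A black bar 22 mm long closes one end. Origin: centre of the white block's underside; x runs along the row towards the black end, z up. Pocket centres at x = -93, -31, +31, +93 mm, y = 0.
- tray: fixed grey transport tray, flat, 252 x 70 x 6 mm, carrying the four cups in one row, centres at x = -93, -31, +31, +93 mm, y = 0. A black bar 22 mm long, 16 mm high closes one end. Origin: centre of the grey plate's underside; x runs along the row towards the black end, z up. Other things stand about on the table, up to 90 mm tall within reach of the work.

How it is judged:
By the outcome, as a careful person would: the job done as asked, in the order asked, and still so for the second after the job is handed in, with the robot touching nothing.
It also fails if it takes over 102 s, if anything falls off the work surface, if the arm or the gripper's body presses on something with over 40 N, if the wrist force passes 120 N, or if a joint passes its speed limit or range.

## Robot

A 6-joint arm with a two-finger parallel gripper is mounted at the origin on the work surface. World frame = base frame: x ahead of the robot, y to its left, z up, the work surface at z = 0. Lengths are in m, angles in degrees, forces in N, time in s.
With the tool pointing down it reaches from about 0.325 to 0.775 m from the base axis. Payload 5.5 kg.
Tool frame: the origin (TCP) lies at the very end of the fingers, on their centre line; the grasp point (between the pads) lies 19 mm behind it; z points along the fingers, y is the line along which they close (so a half turn about z gives the same grasp; the last joint's range is limited). The gripper opens to 85 mm and grips with 20 to 120 N. Pads are 22 mm wide; open, the fingers measure 114 mm over their backs; the gripper's body (76 mm by 85 mm) begins 54 mm behind the grasp point. The pads swing forward as they close: fully open they stand 13 mm farther back than shut.
Start: joints at [-71.717, 5.22, 70.514, -0, 104.267, -3.249], TCP at [0.22, -0.558, 0.231] pointing down, gripper open.
Joint ranges: [-164.24, 164.24], [-49.07, 125.15], [9.68, 141.18], [-86.29, 266.29], [3.28, 154.24], [-151.56, 151.56]. Speed limits (degrees/s): [147.25, 147.25, 172.46, 180, 180, 180].

## Interface

Orientations are given as a 3x3 rotation matrix whose columns are the frame's x, y, z axes.
In Python, from cell import arm, imaging gives the robot as it stands.
- The arm moves only by the tool jog_arm, never from a script. Its argument "plan" is a list of rows, each a list of 5 numbers: the shift along the tool's x, y, z in cm, then the turn about the tool's z in rad, then the closure in counts, from 0 (fully open) to 255 (shut). In form: [[tx, ty, tz, turn, jaw], ...]. A call has 1 to 12 rows; each row shifts and turns the commanded pose from where the row before left it, along the tool's axes as they then stand; what a row does not reach is not made up. A row lasts 1/8 s, in which the tool goes at most 62.5 mm and 10.7 degrees, less where a joint would pass 70% of its speed; a pose out of reach is approached as far as the arm can. A call with a gripper value outside its range is refused whole. The fingers move at their own pace and stop on an object; "newtons" is the grip in N (left out, the last holds). Time passes only in rows, so rows that do not move let the fingers close. It gives the time, the measured TCP pose, the force, the opening and the grip force at its end, in the units of the state.
- arm.get_state(): the state, without advancing time (a new reading comes with each control period).
- imaging.capture(name): name is "scene" or "side" or "wrist"; returns a dict with "frame" (480x640x3 uint8, red, green, blue), "mtx" (3x3 intrinsics, pixels), "R" (3x3) and "t" (3): a world point X has camera coordinates R X + t; the wrist camera has in their place "T_tool_cam" (4x4, takes a point from camera to tool coordinates, whose origin is the TCP and whose axes are the flange's). Camera axes: x right, y down, z forward; pixel columns grow to the right and rows downward; lengths in m; the calibration is good to about 2 mm. A picture is of the moment at which its call begins: read the wrist's pose just before it. There is no depth.
- arm.hand_in(): hands the job in; it is judged then, once.
Trained networks look in the newest picture that a camera, given by its name, has taken for a name from the list of things; names that differ only in an ending like _2 or _b are one class to them, and where a whole thing is asked for, a point or a joint stands for the part that bears it (a point fixed in the world has none). Each returns a list of dicts, best first, with "conf" (0 to 1); they miss things now and then, are a little off and sometimes report something else, mostly with a low value. They report only what shows in the picture. A call takes as long as a camera call.
- imaging.masks_of(camera, label): "pixels" (480x640 bool, what is visible of it) and "bbox" ([centre column, centre row, width, height] in pixels, round what is visible of it).
- imaging.pinpoint(camera, label): "pixel" ([row, column] in pixels: a listed point, or the origin of a listed thing).
The state is a dict: "time": time; "joint_pos": joint angles; "qvel": joint speeds; "effort": joint torques, N m; "tool_pos": TCP position; "tcp_rot": TCP orientation; "wrist_force": force on the tool from outside, world axes, zero at the start; "moment": the same for the moment, N m; "grip_width": finger opening in m; "gripper_force": force on a finger pad.
Only numpy, scipy, OpenCV 4.12 (cv2) and the standard library are available. Lean on these libraries where they do the work, as an engineer would, in place of code of your own. Each camera call takes 0.05 s, during which the arm holds its last target. There are 200 camera calls.

## Working session

There is one attempt and no reset: what is moved stays moved. The work goes in short steps, Python scripts to look and compute and a tool call to move; the robot and the scene stay as the last step left them, time stands still between calls to the robot, and variables do not carry over. Pictures are saved under pics/ and viewed, at most 14 in all, crops included, and the job is handed in when it is done.

Besides the shell and the picture viewer there is one more tool, called after "Request:" by a JSON object that holds its "api" and its "payload", one argument or row to a line. jog_arm: Moves the arm, as the interface text tells. Its arguments: {"type":"object","properties":{"plan":{"type":"array"},"newtons":{"type":"number"}},"required":["plan"]}

```bash
mkdir -p pics; ls; cat > h.py <<'E'
import numpy as np, cv2
from cell import arm, imaging
def ray(c,px):  # px (col,row) -> origin,dir world
    d=np.linalg.inv(c["mtx"])@np.array([px[0],px[1],1.]); R=np.array(c["R"]);t=np.array(c["t"])
    return -R.T@t, R.T@d
def onplane(c,px,z):
    o,d=ray(c,px); return o+d*(z-o[2])/d[2]
def proj(c,X):
    p=c["mtx"]@(np.array(c["R"])@np.array(X)+np.array(c["t"])); return p[:2]/p[2]
E
python3 - <<'E'
from h import *
s=arm.get_state(); print(s)
for n in ["scene","side"]:
    c=imaging.capture(n); cv2.imwrite(f"pics/{n}0.png",c["frame"][:,:,::-1])
    print(n,"cam at",(-np.array(c["R"]).T@np.array(c["t"])).round(3))
    for l,z in [("cup_red",.006),("cup_yellow",.006),("cup_green",.006),("cup_blue",.006),("vial_red",.012),("vial_yellow",.012),("vial_green",.012),("vial_blue",.012),("rack",0),("tray",0)]:
        for r in imaging.pinpoint(n,l)[:2]:
            p=r["pixel"]; print(l,round(r["conf"],2),np.round(p),onplane(c,(p[1],p[0]),z).round(4))
E
```

```text
pics
{'time': 0.0, 'joint_pos': array([-7.17180971e+01,  5.26449746e+00,  7.05808481e+01,  2.20866509e-04,
        1.04265545e+02, -3.25063633e+00]), 'qvel': array([ 0.10322056, -0.06337822, -0.08180385, -0.03851898, -0.05668704,
       -0.03711637]), 'effort': array([-9.36696342e-04, -4.58724654e+01, -4.18028712e+01, -2.93997846e-04,
        1.12780332e-02,  2.18431796e-05]), 'tool_pos': array([ 0.22011393, -0.55787844,  0.2301465 ]), 'tcp_rot': array([[ 9.30208963e-01,  3.67029864e-01, -6.03577370e-04],
       [ 3.67030343e-01, -9.30207152e-01,  1.83889457e-03],
       [ 1.13477237e-04, -1.93208742e-03, -9.99998127e-01]]), 'wrist_force': array([-0.53346605, -0.28057415, -1.04219926]), 'moment': array([-0.0172408 , -0.0258218 ,  0.02224115]), 'gripper_force': 0.0, 'grip_width': 0.08536347010989986}
scene cam at [0.763 0.349 0.604]
cup_red 0.74 [398. 400.] [0.569  0.2574 0.006 ]
cup_yellow 0.73 [448. 412.] [0.5941 0.3141 0.006 ]
cup_green 0.79 [311. 379.] [0.5153 0.1402 0.006 ]
cup_green 0.31 [396. 401.] [0.5662 0.256  0.006 ]
cup_blue 0.92 [348. 390.] [0.538 0.196 0.006]
vial_red 0.
[... 195 characters left out ...]
 0.66 [175. 250.] [ 0.5518 -0.2186  0.    ]
tray 0.62 [372. 396.] [0.5507 0.2265 0.    ]
side cam at [0.231 0.368 0.639]
cup_red 0.7 [353. 194.] [0.5539 0.2279 0.006 ]
cup_red 0.59 [363. 171.] [0.5686 0.2581 0.006 ]
cup_yellow 0.77 [380. 127.] [0.5984 0.3097 0.006 ]
cup_green 0.91 [328. 253.] [0.5145 0.1491 0.006 ]
cup_blue 0.84 [344. 212.] [0.5432 0.2025 0.006 ]
cup_blue 0.6 [361. 171.] [0.5709 0.2551 0.006 ]
vial_red 0.63 [361. 170.] [0.5684 0.2575 0.012 ]
vial_yellow 0.79 [380. 128.] [0.5938 0.3095 0.012 ]
vial_green 0.86 [327. 258.] [0.5072 0.1449 0.012 ]
rack 0.94 [181. 366.] [ 0.5539 -0.2126  0.    ]
rack 0.26 [344. 214.] [0.5439 0.1991 0.    ]
tray 0.67 [355. 192.] [0.557 0.231 0.   ]
```

View pics/scene0.png

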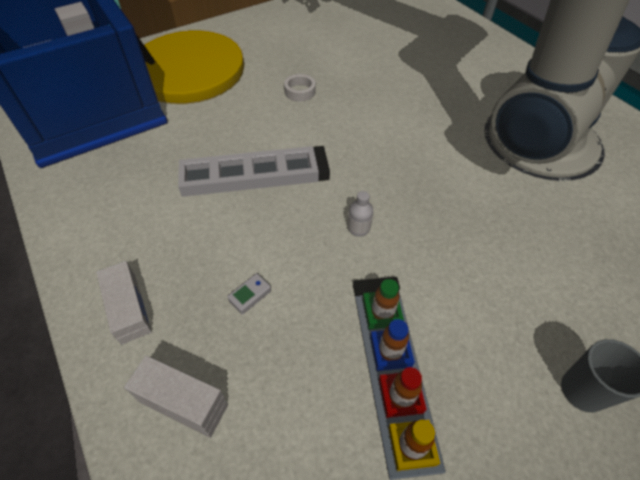

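View pics/side0.png

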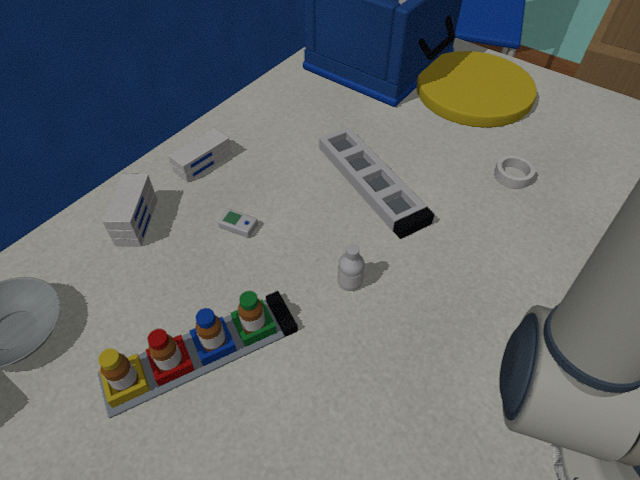

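Row order from the tray's black end (scene, ~(375,286)) is green, blue, red, yellow. The rack's black end is at scene (320,163), facing the robot side. So green goes to x=-93, blue to -31, red to +31 and yellow to +93. Next I'll get headings and the wrist camera geometry.

```bash
python3 - <<'E'
from h import *
c=imaging.capture("scene")
for p in [(322,163),(182,178),(360,230),(170,122),(145,105)]: print(p,onplane(c,p,.026 if p[0]in(322,182) else 0).round(3))
w=imaging.capture("wrist"); print(np.round(w["T_tool_cam"],4),w["mtx"])
E
```

```text
(322, 163) [ 0.432 -0.153  0.026]
(182, 178) [ 0.668 -0.252  0.026]
(360, 230) [ 0.449 -0.003  0.   ]
(170, 122) [ 0.625 -0.445  0.   ]
(145, 105) [ 0.65  -0.528  0.   ]
[[-1.200e-03 -9.553e-01 -2.955e-01  7.500e-02]
 [ 1.000e+00 -1.000e-03 -6.000e-04  4.000e-04]
 [ 3.000e-04 -2.955e-01  9.553e-01 -1.424e-01]
 [ 0.000e+00  0.000e+00  0.000e+00  1.000e+00]] [[345.61937293   0.         326.7356531 ]
 [  0.         345.61937293 241.64075374]
 [  0.           0.           1.        ]]
```

Request:
{"api": "jog_arm", "payload": {
  "plan": [
    [5, -2, 0, 0, 0],
    [5, -2, 0, 0, 0],
    [5, -2, 0, 0, 0],
    [5, -2, 0, 0, 0],
    [5, -2, 0, 0, 0],
    [5, -2, 0, 0, 0],
    [5, -2, 0, 0, 0]
  ]
}}

```text
time: 2.08
tool_pos: [0.4955, -0.2981, 0.2315]
tcp_rot: [[0.93, 0.367, 0.0], [0.367, -0.93, -0.0], [0.0, 0.001, -1.0]]
wrist_force: [0.6, -0.6, 0.3]
grip_width: 0.0853
gripper_force: 0.0
```

```bash
cat >> h.py <<'E'
def wcap():
    s=arm.get_state(); c=imaging.capture("wrist"); T=np.array(c["T_tool_cam"])
    Rt=np.array(s["tcp_rot"]); Rw=Rt@T[:3,:3]; tw=Rt@T[:3,3]+np.array(s["tool_pos"])
    c=dict(c); c["R"]=Rw.T; c["t"]=-Rw.T@tw; c["s"]=s; return c
E
python3 - <<'E'
from h import *
w=wcap(); cv2.imwrite("pics/w1.png",w["frame"][:,:,::-1])
for l in ["rack","tray","cup_green","vial_green"]:
  for r in imaging.pinpoint("wrist",l)[:2]:
    p=r["pixel"]; print(l,round(r["conf"],2),np.round(p),onplane(w,(p[1],p[0]),0).round(4))
for r in imaging.masks_of("wrist","rack")[:1]: print(r["bbox"])
E
```

```text
[274.3, 125.8, 241.6, 251.5]
```

View pics/w1.png

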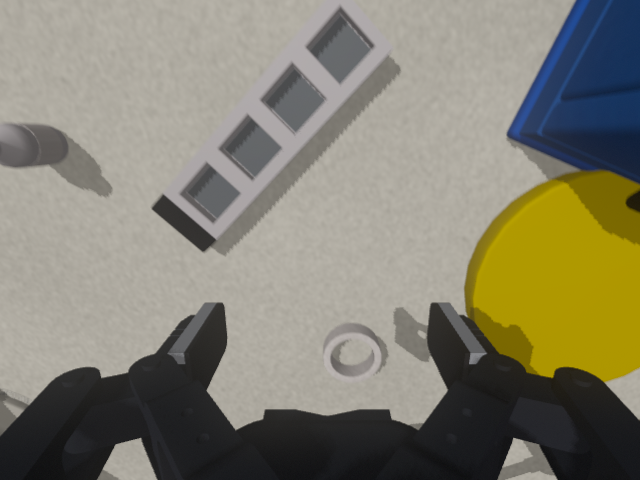

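The wrist picture shows the rack with its black end at ~(185,222) and pockets at about (211,191), (251,147), (294,98) and (341,47). The bin and yellow disc are at the right. I'll fit the pocket rims now.

```bash
cat >> h.py <<'E'
from scipy.optimize import least_squares
def rackfit(c,seeds,side=None):
    g=cv2.cvtColor(c["frame"],cv2.COLOR_RGB2GRAY); C=[]
    for s in seeds:
        best=None
        for th in range(110,190,5):
            m=(g<th).astype(np.uint8); n,lab,st,ce=cv2.connectedComponentsWithStats(m,connectivity=4)
            k=lab[s[1],s[0]]
            if k and st[k,4]<5000:best=(np.uint8(lab==k),th,st[k,4])
            else: break
        m,th,a=best; q,_=cv2.findContours(m,cv2.RETR_EXTERNAL,cv2.CHAIN_APPROX_NONE)
        P=np.array([onplane(c,p,.026)[:2] for p in max(q,key=len)[:,0]],np.float32)
        r=cv2.minAreaRect(P*1000); print(s,th,a,np.round(r[0],1),np.round(r[1],1),round(r[2],1)); C.append(r[0])
    return np.array(C)/1000
E
python3 - <<'E'
from h import *
c=wcap()
C=rackfit(c,[(211,191),(251,147),(294,98),(341,47)])
np.savetxt("rack.txt",C)
d=C[0]-C[3]; print(C.mean(0),np.linalg.norm(d),np.degrees(np.arctan2(d[1],d[0])))
E
```

```text
(211, 191) 165 2131 [ 468.4 -182.3] [46.4 46.9] 67.1
(251, 147) 165 2370 [ 525.3 -206.4] [46.3 46.5] 67.0
(294, 98) 170 2729 [ 581.5 -231.3] [48.4 48.8] 67.3
(341, 47) 170 3059 [ 639.7 -255.2] [46.6 47.1] 67.1
[ 0.55374514 -0.21882426] 0.18612639595717445 156.95871349833067
```

Request:
{"api": "jog_arm", "payload": {
  "plan": [
    [0, 0, 0, -0.15, 0],
    [0, 0, 0, -0.15, 0],
    [0, 0, 0, -0.15, 0],
    [0, 0, 0, -0.15, 0],
    [0, 0, 0, -0.15, 0],
    [4.9, -2.1, 0, 0, 0],
    [4.9, -2.1, 0, 0, 0],
    [4.9, -2.1, 0, 0, 0],
    [4.9, -2.1, 0, 0, 0],
    [4.9, -2.1, 0, 0, 0],
    [4.9, -2.1, 0, 0, 0],
    [4.9, -2.1, 0, 0, 0]
  ]
}}

```text
time: 3.92
tool_pos: [0.5092, 0.0736, 0.2316]
tcp_rot: [[0.433, 0.902, 0.001], [0.902, -0.433, -0.0], [0.0, 0.001, -1.0]]
wrist_force: [0.9, 0.2, 1.1]
grip_width: 0.0858
gripper_force: 0.0
```

Request:
{"api": "jog_arm", "payload": {
  "plan": [
    [4.9, -2.1, 0, 0, 0],
    [0, 0, 0, 0, 0]
  ]
}}

```text
time: 4.18
tool_pos: [0.5112, 0.1285, 0.2312]
tcp_rot: [[0.428, 0.904, -0.0], [0.904, -0.428, 0.001], [0.001, -0.0, -1.0]]
wrist_force: [-0.2, -1.3, -0.2]
grip_width: 0.0855
gripper_force: 0.0
```

```bash
python3 - <<'E'
from h import *
w=wcap(); cv2.imwrite("pics/w2.png",w["frame"][:,:,::-1]); s=w["s"]; print(s["joint_pos"],s["tool_pos"])
for n in ["red","yellow","green","blue"]:
  for k,z in (("cup_",.006),("vial_",.012)):
    for r in imaging.pinpoint("wrist",k+n)[:1]:
      p=r["pixel"]; print(k+n,round(r["conf"],2),np.round(p),onplane(w,(p[1],p[0]),z).round(4))
E
```

```text
[ 1.03869138e+01 -6.01500892e+00  8.17075871e+01  4.16150736e-02
  1.04313659e+02  3.57225737e+01] [0.51124863 0.12852121 0.23117326]
cup_red 0.68 [ 62. 324.] [0.5695 0.2578 0.006 ]
vial_red 0.98 [ 60. 325.] [0.5708 0.2582 0.012 ]
cup_green 0.95 [193. 325.] [0.5159 0.144  0.006 ]
vial_green 0.59 [193. 322.] [0.5133 0.1461 0.012 ]
vial_blue 0.79 [134. 325.] [0.5422 0.1982 0.012 ]
```

View pics/w2.png

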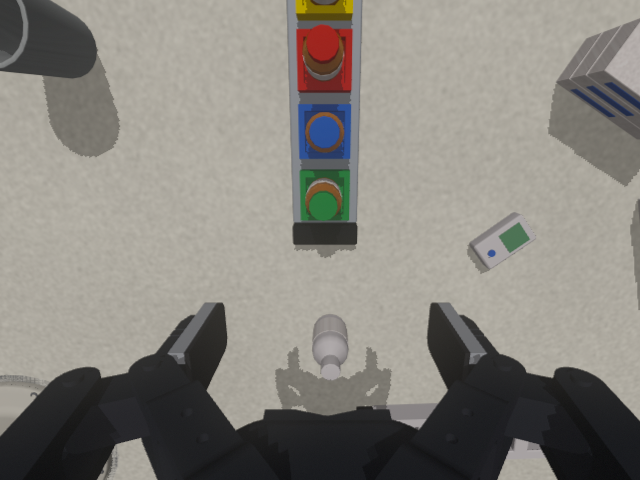

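The wrist image shows the tray vertical in view: green cup at (325,196), blue (325,131), red (325,60), yellow at the top edge. Its row is nearly parallel to tool x. I'll measure the cups by colour.

```bash
python3 - <<'E'
from h import *
w=wcap(); hsv=cv2.cvtColor(w["frame"],cv2.COLOR_RGB2HSV); P={}
for n,(a,b) in {"green":(55,80),"blue":(105,125),"red":(176,184)}.items():
    h=hsv[:,:,0].astype(int); h=np.where((h<20)&(n=="red"),h+180,h)
    m=((h>=a)&(h<=b)&(hsv[:,:,1]>140)).astype(np.uint8); m[:, :280]=0; m[:,370:]=0; m[230:]=0
    q,_=cv2.findContours(m,cv2.RETR_EXTERNAL,cv2.CHAIN_APPROX_NONE); q=max(q,key=cv2.contourArea)[:,0]
    r=cv2.minAreaRect(np.array([onplane(w,p,.026)[:2]*1000 for p in q],np.float32)); P[n]=r[0]
    print(n,np.round(r[0],1),np.round(r[1],1),round(r[2],1), m.sum())
d=np.array(P["red"])-P["green"]; print(np.linalg.norm(d),np.degrees(np.arctan2(d[1],d[0])))
E
```

```text
green [509.8 135.9] [28.8 26.6] 64.3 1247
blue [542.3 200.4] [49.1 49. ] 64.3 2156
red [568.9 257.5] [55.7 49. ] 65.4 2623
135.18169981754914 64.10316369914807
```

Request:
{"api": "jog_arm", "payload": {
  "plan": [
    [1.6, -0.3, 2, 0, 0],
    [0, 0, 4, 0, 0],
    [0, 0, 4, 0, 0],
    [0, 0, 0, 0, 0]
  ],
  "newtons": 30
}}

```text
time: 5.18
tool_pos: [0.5131, 0.1427, 0.1258]
tcp_rot: [[0.43, 0.903, -0.009], [0.903, -0.43, -0.002], [-0.005, -0.007, -1.0]]
wrist_force: [0.6, 0.5, -0.3]
grip_width: 0.0852
gripper_force: 0.0
```

```bash
cat >> h.py <<'E'
HUE={"green":(55,80),"blue":(105,125),"red":(176,184),"yellow":(24,30)}
def cap(c,n,z=.084,guess=None):
    # ellipse of cap-top near its expected pixel: network vial mask AND cap colour
    hsv=cv2.cvtColor(c["frame"],cv2.COLOR_RGB2HSV); h=hsv[:,:,0].astype(int)
    if n=="red": h=np.where(h<20,h+180,h)
    a,b=HUE[n]; M=imaging.masks_of("wrist","vial_"+n)
    m=((h>=a-4)&(h<=b+4)&(hsv[:,:,1]>110))
    mm=m&M[0]["pixels"] if M else m
    q,_=cv2.findContours(mm.astype(np.uint8),cv2.RETR_EXTERNAL,cv2.CHAIN_APPROX_NONE); q=max(q,key=cv2.contourArea)
    P=np.array([onplane(c,p,z)[:2]*1000 for p in q[:,0]],np.float32)
    o,r=cv2.minEnclosingCircle(P); print(n,"cap circle",np.round(o,1),round(r,1),"mean",P.mean(0).round(1),"conf",[round(x["conf"],2) for x in M][:2],"px",q[:,0].mean(0).round())
    return np.array(o)/1000
def totool(X):
    s=arm.get_state(); return (np.array(s["tcp_rot"]).T@(np.array(X)-np.array(s["tool_pos"]))*100).round(2)
E
python3 - <<'E'
from h import *
w=wcap(); cv2.imwrite("pics/w3.png",w["frame"][:,:,::-1]); print(w["s"]["tool_pos"])
o=cap(w,"green"); print(totool([*o,.03]))
E
```

```text
[0.51311902 0.14272961 0.12583066]
green cap circle [516.7 146.6] 13.7 mean [516.1 146.9] conf [0.55] px [329. 263.]
[ 0.38 -0.06 10.14]
```

View pics/w3.png

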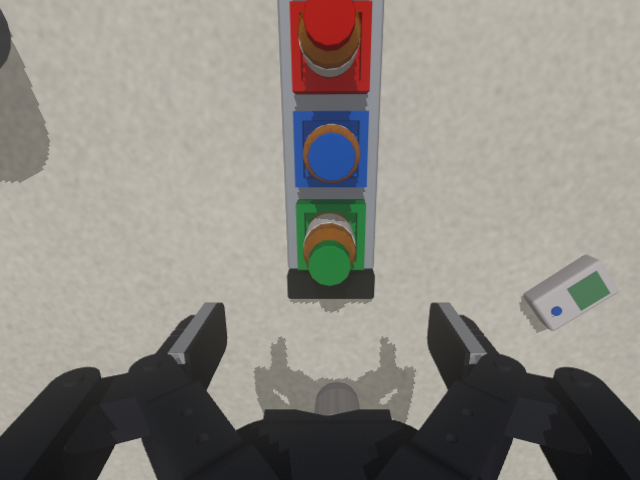

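The green cap is at (329,263), centred between the fingers, so I'll descend and grasp.

Request:
{"api": "jog_arm", "payload": {
  "plan": [
    [0.25, 0, 3, 0, 0],
    [0, 0, 4, 0, 0],
    [0, 0, 2.6, 0, 0],
    [0, 0, 0, 0, 0],
    [0, 0, 0, 0, 255],
    [0, 0, 0, 0, 255],
    [0, 0, 0, 0, 255],
    [0, 0, 0, 0, 255],
    [0, 0, 0, 0, 255]
  ],
  "newtons": 30
}}

```text
time: 6.4
tool_pos: [0.5176, 0.1449, 0.037]
tcp_rot: [[0.43, 0.903, 0.003], [0.903, -0.43, 0.001], [0.002, 0.002, -1.0]]
wrist_force: [-1.3, 0.5, 6.0]
grip_width: 0.033
gripper_force: 30.2
```

Grip is a little high, so I'll reopen, go 7 mm lower and regrip.

Request:
{"api": "jog_arm", "payload": {
  "plan": [
    [0, 0, 0, 0, 0],
    [0, 0, 0, 0, 0],
    [0, 0, 0, 0, 0],
    [0, 0, 0.7, 0, 0],
    [0, 0, 0, 0, 0],
    [0, 0, 0, 0, 255],
    [0, 0, 0, 0, 255],
    [0, 0, 0, 0, 255],
    [0, 0, 0, 0, 255],
    [0, 0, 0, 0, 255]
  ],
  "newtons": 30
}}

```text
time: 7.65
tool_pos: [0.517, 0.1447, 0.0286]
tcp_rot: [[0.43, 0.903, 0.001], [0.903, -0.43, 0.0], [0.0, 0.001, -1.0]]
wrist_force: [0.4, 0.4, 1.9]
grip_width: 0.0334
gripper_force: 30.0
```

Request:
{"api": "jog_arm", "payload": {
  "plan": [
    [0, 0, -1.5, 0, 255],
    [0, 0, -4, 0, 255],
    [0, 0, -4, 0, 255],
    [0, 0, -4, 0, 255],
    [0, 0, -4, 0, 255],
    [0, 0, 0, 0, 255]
  ]
}}

```text
time: 8.4
tool_pos: [0.5182, 0.145, 0.2087]
tcp_rot: [[0.43, 0.903, 0.008], [0.903, -0.43, 0.002], [0.005, 0.007, -1.0]]
wrist_force: [0.3, 0.6, -0.3]
grip_width: 0.0326
gripper_force: 30.0
```

Request:
{"api": "jog_arm", "payload": {
  "plan": [
    [0, 0, 0, 0.17, 255],
    [0, 0, 0, 0.17, 255],
    [0, 0, 0, 0.17, 255],
    [0, 0, 0, 0.17, 255],
    [0, 0, 0, 0.17, 255],
    [0, 0, 0, 0.17, 255],
    [0, 0, 0, 0.17, 255],
    [0, 0, 0, 0.17, 255],
    [0, 0, 0, 0.17, 255],
    [0, 0, 0, 0, 255]
  ]
}}

```text
time: 9.65
tool_pos: [0.5163, 0.1446, 0.2024]
tcp_rot: [[0.92, -0.392, -0.002], [-0.392, -0.92, -0.0], [-0.001, 0.001, -1.0]]
wrist_force: [-0.4, -0.2, -0.5]
grip_width: 0.0335
gripper_force: 30.0
```

Request:
{"api": "jog_arm", "payload": {
  "plan": [
    [2, 2.4, 0, 0, 255],
    [3.3, 4, 0, 0, 255],
    [3.3, 4, 0, 0, 255],
    [3.3, 4, 0, 0, 255],
    [3.3, 4, 0, 0, 255],
    [3.3, 4, 0, 0, 255],
    [3.3, 4, 0, 0, 255],
    [3, 3.6, 0, 0, 255],
    [2, 2.3, 0, 0, 255],
    [0, 0, 0, 0, 255],
    [0, 0, 0, 0, 255]
  ]
}}

```text
time: 11.02
tool_pos: [0.6359, -0.257, 0.2027]
tcp_rot: [[0.92, -0.391, -0.001], [-0.391, -0.92, 0.001], [-0.001, -0.001, -1.0]]
wrist_force: [0.1, 0.1, 0.3]
grip_width: 0.0331
gripper_force: 30.0
```

```bash
python3 - <<'E'
from h import *
w=wcap(); cv2.imwrite("pics/w4.png",w["frame"][:,:,::-1]); s=w["s"];print(s["tool_pos"],s["grip_width"],s["gripper_force"])
print(totool([.6393,-.2552,.0]), np.degrees(np.arctan2(s["tcp_rot"][1,0],s["tcp_rot"][0,0])))
E
```

```text
[ 0.63594656 -0.25701019  0.20272589] 0.0330984242769744 30.038709989312338
[ 0.26 -0.25 20.32] -23.034008027686387
```

View pics/w4.png

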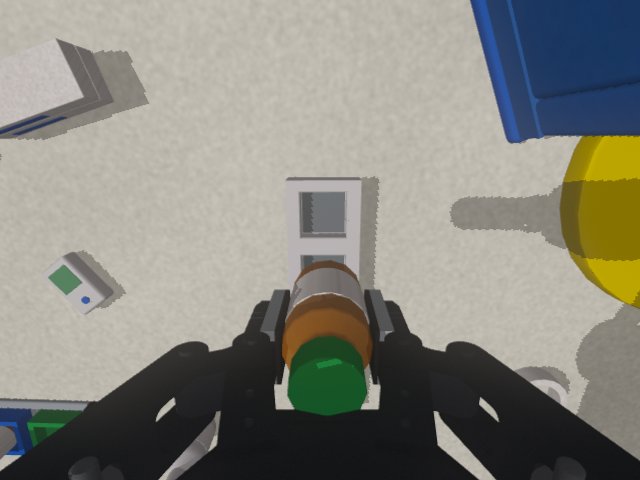

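Vial is upright in the fingers, underside rim at about (328,263). The target pocket, last from the black end, is at (323,213). I'll check the in-hand offset and the pocket position.

```bash
cat >> h.py <<'E'
def tpix(w,px,tz):
    T=np.array(w["T_tool_cam"]); d=T[:3,:3]@np.linalg.inv(w["mtx"])@np.array([px[0],px[1],1.]); o=T[:3,3]
    return (o+d*(tz-o[2])/d[2])*1000
E
python3 - <<'E'
from h import *
w=wcap()
rackfit(w,[(323,213)])
print("far bottom edge",tpix(w,(328,262),.0166)," cap near/far",tpix(w,(328,338),-.055),tpix(w,(328,412),-.055))
E
```

```text
Traceback (most recent call last):
  File "h.py", line 24, in rackfit
    m,th,a=best; q,_=cv2.findContours(m,cv2.RETR_EXTERNAL,cv2.CHAIN_APPROX_NONE)
    ^^^^^^
TypeError: cannot unpack non-iterable NoneType object
```

```bash
python3 - <<'E'
from h import *
w=wcap()
P=np.array([onplane(w,p,.026) for p in [(300,192),(346,191),(347,237),(300,238)]]);print(P.mean(0),totool([*P.mean(0)[:2],0]))
print("far bottom edge",tpix(w,(328,262),.0166)," cap near/far",tpix(w,(328,338),-.055),tpix(w,(328,412),-.055))
E
```

```text
[ 0.63983228 -0.25486687  0.026     ] [ 0.27 -0.28 20.37]
far bottom edge [15.68541668  0.99641965 16.6       ]  cap near/far [ 19.05767335   0.71343326 -55.        ] [ -7.41920267   0.71100041 -55.        ]
```

Request:
{"api": "jog_arm", "payload": {
  "plan": [
    [0.35, -0.25, 2, 0, 255],
    [0, 0, 4, 0, 255],
    [0, 0, 4, 0, 255],
    [0, 0, 3, 0, 255],
    [0, 0, 2, 0, 255],
    [0, 0, 1.5, 0, 255],
    [0, 0, 0.9, 0, 255],
    [0, 0, 0, 0, 255],
    [0, 0, 0, 0, 255]
  ]
}}

```text
time: 12.3
tool_pos: [0.641, -0.2571, 0.0307]
tcp_rot: [[0.919, -0.393, 0.002], [-0.393, -0.919, -0.001], [0.002, 0.0, -1.0]]
wrist_force: [0.3, 0.4, -1.0]
grip_width: 0.0334
gripper_force: 30.0
```

Request:
{"api": "jog_arm", "payload": {
  "plan": [
    [0, 0, 0.2, 0, 255],
    [0, 0, 0.1, 0, 255],
    [0, 0, 0, 0, 255],
    [0, 0, 0, 0, 200],
    [0, 0, 0, 0, 130],
    [0, 0, 0, 0, 60],
    [0, 0, 0, 0, 0],
    [0, 0, 0, 0, 0]
  ]
}}

```text
time: 13.3
tool_pos: [0.6403, -0.2568, 0.0262]
tcp_rot: [[0.919, -0.393, -0.0], [-0.393, -0.919, 0.0], [-0.0, -0.0, -1.0]]
wrist_force: [-0.1, 0.3, 0.1]
grip_width: 0.0853
gripper_force: 0.0
```

Request:
{"api": "jog_arm", "payload": {
  "plan": [
    [0, 0, -2, 0, 0],
    [0, 0, -4, 0, 0],
    [0, 0, -4, 0, 0],
    [0, 0, -4, 0, 0],
    [0, 0, -3.5, 0, 0],
    [0, 0, 0, 0, 0]
  ]
}}

```text
time: 14.05
tool_pos: [0.6417, -0.2574, 0.2081]
tcp_rot: [[0.919, -0.393, 0.009], [-0.393, -0.919, -0.004], [0.01, 0.0, -1.0]]
wrist_force: [0.4, 0.2, -0.3]
grip_width: 0.0854
gripper_force: 0.0
```

```bash
python3 - <<'E'
from h import *
w=wcap(); o=cap(w,"green",.082); print(totool([*o,0]))
print("rack dist",(o-np.array([.6393,-.2552]))*1000)
c=imaging.capture("side"); cv2.imwrite("pics/s5.png",c["frame"][90:290,240:540,::-1].repeat(2,0).repeat(2,1))
E
```

```text
green cap circle [ 641.2 -257.4] 12.1 mean [ 641.4 -257.7] conf [0.72] px [327. 234.]
[5.000e-02 2.000e-02 2.024e+01]
rack dist [ 1.93486328 -2.2168396 ]
```

View pics/s5.png

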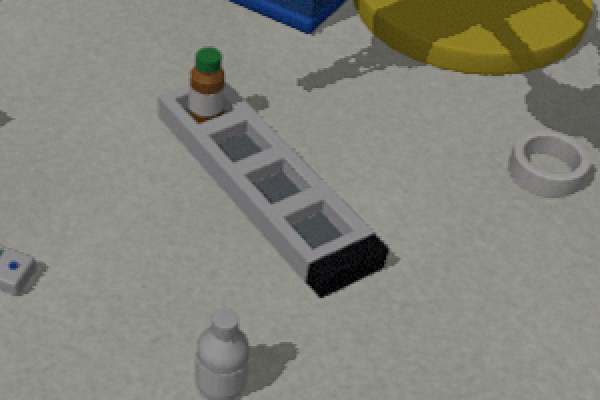

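Green stands in the far pocket (crop ~(208,85)), clear of the walls. Blue is next.

Request:
{"api": "jog_arm", "payload": {
  "plan": [
    [0, 0, 0, -0.17, 0],
    [0, 0, 0, -0.17, 0],
    [0, 0, 0, -0.17, 0],
    [0, 0, 0, -0.17, 0],
    [0, 0, 0, -0.17, 0],
    [0, 0, 0, -0.17, 0],
    [0, 0, 0, -0.17, 0],
    [0, 0, 0, -0.17, 0],
    [0, 0, 0, -0.17, 0],
    [2.1, -1.6, 0, 0, 0],
    [4.1, -3.2, 0, 0, 0],
    [4.1, -3.2, 0, 0, 0]
  ]
}}

```text
time: 15.7
tool_pos: [0.6113, -0.1282, 0.1989]
tcp_rot: [[0.431, 0.902, -0.003], [0.902, -0.431, 0.001], [-0.0, -0.004, -1.0]]
wrist_force: [0.8, 0.3, 0.9]
grip_width: 0.0853
gripper_force: 0.0
```

Request:
{"api": "jog_arm", "payload": {
  "plan": [
    [4.1, -3.2, 0, 0, 0],
    [4.1, -3.2, 0, 0, 0],
    [4.1, -3.2, 0, 0, 0],
    [4.1, -3.2, 0, 0, 0],
    [4.1, -3.1, 0, 0, 0],
    [4.1, -3.1, 0, 0, 0],
    [2.2, -1.5, 0, 0, 0],
    [0, 0, 0, 0, 0],
    [0, 0, 0, 0, 0]
  ]
}}

```text
time: 16.82
tool_pos: [0.5426, 0.2, 0.2001]
tcp_rot: [[0.431, 0.902, -0.002], [0.902, -0.431, -0.001], [-0.002, -0.001, -1.0]]
wrist_force: [-0.3, -0.9, 0.3]
grip_width: 0.0854
gripper_force: 0.0
```

```bash
python3 - <<'E'
from h import *
w=wcap(); s=w["s"]; print(s["tool_pos"],np.degrees(np.arctan2(s["tcp_rot"][1,0],s["tcp_rot"][0,0])))
o=cap(w,"blue"); print(totool([*o,.028]),totool([.5423,.2002,.028]))
E
```

```text
[0.54256255 0.20001982 0.2001236 ] 64.48710987526053
blue cap circle [543.1 200.5] 13.3 mean [542.8 200.4] conf [0.89] px [327. 235.]
[ 1.100e-01 -1.000e-02  1.727e+01] [ 0.05 -0.07 17.27]
```

Request:
{"api": "jog_arm", "payload": {
  "plan": [
    [0, 0, 3, 0, 0],
    [0, 0, 4, 0, 0],
    [0, 0, 4, 0, 0],
    [0, 0, 4, 0, 0],
    [0, 0, 2.2, 0, 0],
    [0, 0, 0, 0, 0],
    [0, 0, 0, 0, 0],
    [0, 0, 0, 0, 255],
    [0, 0, 0, 0, 255],
    [0, 0, 0, 0, 255],
    [0, 0, 0, 0, 255],
    [0, 0, 0, 0, 255]
  ]
}}

```text
time: 18.42
tool_pos: [0.5431, 0.201, 0.0301]
tcp_rot: [[0.43, 0.903, 0.001], [0.903, -0.43, 0.0], [0.001, 0.001, -1.0]]
wrist_force: [-0.7, 0.6, 4.7]
grip_width: 0.0328
gripper_force: 30.3
```

Request:
{"api": "jog_arm", "payload": {
  "plan": [
    [0, 0, 0, 0, 255],
    [0, 0, -1.5, 0, 255],
    [0, 0, -4, 0, 255],
    [0, 0, -4, 0, 255],
    [0, 0, -4, 0, 255],
    [0, 0, -4, 0, 255],
    [0, 0, 0, 0, 255],
    [0, 0, 0, 0, 255]
  ]
}}

```text
time: 19.42
tool_pos: [0.5425, 0.2007, 0.2034]
tcp_rot: [[0.43, 0.903, -0.001], [0.903, -0.43, -0.0], [-0.001, -0.001, -1.0]]
wrist_force: [-0.2, -0.8, -1.3]
grip_width: 0.0328
gripper_force: 30.0
```

Request:
{"api": "jog_arm", "payload": {
  "plan": [
    [0, 0, 0, 0.17, 255],
    [0, 0, 0, 0.17, 255],
    [0, 0, 0, 0.17, 255],
    [0, 0, 0, 0.17, 255],
    [0, 0, 0, 0.17, 255],
    [0, 0, 0, 0.17, 255],
    [0, 0, 0, 0.17, 255],
    [0, 0, 0, 0.17, 255],
    [0, 0, 0, 0.17, 255],
    [1.2, 2.2, 0, 0, 255],
    [2.5, 4.5, 0, 0, 255],
    [2.5, 4.5, 0, 0, 255]
  ]
}}

```text
time: 20.92
tool_pos: [0.5549, 0.0723, 0.2016]
tcp_rot: [[0.92, -0.392, -0.004], [-0.392, -0.92, -0.0], [-0.004, 0.002, -1.0]]
wrist_force: [0.3, -0.3, -0.5]
grip_width: 0.0332
gripper_force: 30.0
```

Request:
{"api": "jog_arm", "payload": {
  "plan": [
    [2.5, 4.5, 0, 0, 255],
    [2.5, 4.6, 0, 0, 255],
    [2.5, 4.6, 0, 0, 255],
    [2.5, 4.6, 0, 0, 255],
    [2.3, 4.6, 0, 0, 255],
    [1.5, 2.8, 0, 0, 255],
    [0.5, 1.2, 0, 0, 255],
    [0, 0, 0, 0, 255],
    [0, 0, 0, 0, 255]
  ]
}}

```text
time: 22.05
tool_pos: [0.5815, -0.2287, 0.204]
tcp_rot: [[0.92, -0.392, -0.001], [-0.392, -0.92, 0.001], [-0.001, -0.001, -1.0]]
wrist_force: [0.2, 0.5, -0.3]
grip_width: 0.0328
gripper_force: 30.1
```

```bash
python3 - <<'E'
from h import *
w=wcap(); s=w["s"]; print(s["tool_pos"],s["grip_width"],np.degrees(np.arctan2(s["tcp_rot"][1,0],s["tcp_rot"][0,0])))
print(totool([.5822,-.2309,.0275]))
E
```

```text
[ 0.58145836 -0.22874423  0.203981  ] 0.03280038176925259 -23.08303088959787
[ 0.15  0.19 17.68]
```

Request:
{"api": "jog_arm", "payload": {
  "plan": [
    [0.15, 0.2, 2, 0, 255],
    [0, 0, 4, 0, 255],
    [0, 0, 4, 0, 255],
    [0, 0, 3, 0, 255],
    [0, 0, 2, 0, 255],
    [0, 0, 1.5, 0, 255],
    [0, 0, 0.8, 0, 255],
    [0, 0, 0, 0, 255],
    [0, 0, 0, 0, 255]
  ]
}}

```text
time: 23.22
tool_pos: [0.5827, -0.2329, 0.0326]
tcp_rot: [[0.919, -0.393, 0.002], [-0.393, -0.919, -0.001], [0.002, 0.0, -1.0]]
wrist_force: [0.0, -0.3, -0.5]
grip_width: 0.0331
gripper_force: 30.1
```

Request:
{"api": "jog_arm", "payload": {
  "plan": [
    [0, 0, 0.2, 0, 255],
    [0, 0, 0.2, 0, 255],
    [0, 0, 0, 0, 255],
    [0, 0, 0, 0, 255]
  ]
}}

```text
time: 23.72
tool_pos: [0.5824, -0.2328, 0.0281]
tcp_rot: [[0.919, -0.393, 0.001], [-0.393, -0.919, -0.001], [0.001, 0.0, -1.0]]
wrist_force: [-0.4, -0.0, 3.8]
grip_width: 0.033
gripper_force: 30.4
```

Contact with the floor (3.8 N), so I'll release and retreat.

Request:
{"api": "jog_arm", "payload": {
  "plan": [
    [0, 0, 0, 0, 200],
    [0, 0, 0, 0, 130],
    [0, 0, 0, 0, 60],
    [0, 0, 0, 0, 0],
    [0, 0, 0, 0, 0],
    [0, 0, -2, 0, 0],
    [0, 0, -4, 0, 0],
    [0, 0, -4, 0, 0],
    [0, 0, -4, 0, 0],
    [0, 0, -3.2, 0, 0],
    [0, 0, 0, 0, 0],
    [0, 0, 0, 0, 0]
  ]
}}

```text
time: 25.22
tool_pos: [0.5819, -0.2325, 0.1993]
tcp_rot: [[0.919, -0.393, 0.0], [-0.393, -0.919, -0.0], [0.0, 0.0, -1.0]]
wrist_force: [0.5, 0.6, -0.7]
grip_width: 0.0852
gripper_force: 0.0
```

```bash
python3 - <<'E'
from h import *
w=wcap(); s=w["s"]; print(s["tool_pos"]); o=cap(w,"blue",.082); print((o-np.array([.5822,-.2309]))*1000)
R=np.array([[.43,.903],[.903,-.43]]); print("to red", R@(np.array([.5695,.2564])-s["tool_pos"][:2])*100)
E
```

```text
[ 0.58190132 -0.23254166  0.19929503]
blue cap circle [ 582.3 -233. ] 12.8 mean [ 582.2 -233. ] conf [0.87] px [327. 235.]
[ 0.10059814 -2.05613098]
to red [ 43.6181756  -22.14433031]
```

Request:
{"api": "jog_arm", "payload": {
  "plan": [
    [0, 0, 0, -0.17, 0],
    [0, 0, 0, -0.17, 0],
    [0, 0, 0, -0.17, 0],
    [0, 0, 0, -0.17, 0],
    [0, 0, 0, -0.17, 0],
    [0, 0, 0, -0.17, 0],
    [0, 0, 0, -0.17, 0],
    [0, 0, 0, -0.17, 0],
    [0, 0, 0, -0.17, 0],
    [2.4, -1.2, 0, 0, 0],
    [4.9, -2.5, 0, 0, 0],
    [4.9, -2.5, 0, 0, 0]
  ]
}}

```text
time: 26.82
tool_pos: [0.5778, -0.0945, 0.1975]
tcp_rot: [[0.432, 0.902, -0.003], [0.902, -0.432, 0.001], [-0.0, -0.003, -1.0]]
wrist_force: [0.5, 0.7, 0.1]
grip_width: 0.0851
gripper_force: 0.0
```

Request:
{"api": "jog_arm", "payload": {
  "plan": [
    [4.9, -2.5, 0, 0, 0],
    [4.9, -2.5, 0, 0, 0],
    [4.9, -2.5, 0, 0, 0],
    [4.9, -2.5, 0, 0, 0],
    [4.9, -2.5, 0, 0, 0],
    [4.9, -2.5, 0, 0, 0],
    [2, -0.9, 0, 0, 0],
    [0, 0, 0, 0, 0],
    [0, 0, 0, 0, 0]
  ]
}}

```text
time: 27.95
tool_pos: [0.5704, 0.2548, 0.1987]
tcp_rot: [[0.431, 0.902, -0.001], [0.902, -0.431, -0.001], [-0.001, -0.0, -1.0]]
wrist_force: [-0.0, -0.6, -0.4]
grip_width: 0.0852
gripper_force: 0.0
```

```bash
python3 - <<'E'
from h import *
w=wcap(); s=w["s"]; print(s["tool_pos"],np.degrees(np.arctan2(s["tcp_rot"][1,0],s["tcp_rot"][0,0])))
o=cap(w,"red"); print(totool([*o,.029]),totool([.569,.256,.029]))
E
```

```text
[0.57036257 0.2547651  0.1987427 ] 64.43991072235816
red cap circle [568.8 258.9] 13.2 mean [568.9 259. ] conf [0.79] px [323. 232.]
[ 0.33 -0.36 17.03] [ 0.08 -0.21 17.03]
```

Request:
{"api": "jog_arm", "payload": {
  "plan": [
    [0.25, -0.3, 3, 0, 0],
    [0, 0, 4, 0, 0],
    [0, 0, 4, 0, 0],
    [0, 0, 4, 0, 0],
    [0, 0, 2, 0, 0],
    [0, 0, 0, 0, 0],
    [0, 0, 0, 0, 0],
    [0, 0, 0, 0, 255],
    [0, 0, 0, 0, 255],
    [0, 0, 0, 0, 255],
    [0, 0, 0, 0, 255],
    [0, 0, 0, 0, 255]
  ]
}}

```text
time: 29.55
tool_pos: [0.569, 0.2598, 0.0301]
tcp_rot: [[0.43, 0.903, 0.001], [0.903, -0.43, 0.001], [0.001, 0.001, -1.0]]
wrist_force: [0.7, -0.3, 5.4]
grip_width: 0.0331
gripper_force: 30.3
```

Request:
{"api": "jog_arm", "payload": {
  "plan": [
    [0, 0, 0, 0, 255],
    [0, 0, -1.5, 0, 255],
    [0, 0, -4, 0, 255],
    [0, 0, -4, 0, 255],
    [0, 0, -4, 0, 255],
    [0, 0, -4, 0, 255],
    [0, 0, 0, 0, 255],
    [0, 0, 0, 0, 255]
  ]
}}

```text
time: 30.55
tool_pos: [0.5682, 0.2595, 0.2032]
tcp_rot: [[0.43, 0.903, -0.002], [0.903, -0.43, -0.001], [-0.001, -0.001, -1.0]]
wrist_force: [0.0, -1.3, -1.8]
grip_width: 0.0329
gripper_force: 30.4
```

```bash
python3 - <<'E'
from h import *
s=arm.get_state(); R=np.array([[.92,-.392],[-.392,-.92]]); print(R@(np.array([.5252,-.206])-s["tool_pos"][:2])*100)
E
```

```text
[14.29093958 44.5156487 ]
```

Request:
{"api": "jog_arm", "payload": {
  "plan": [
    [0, 0, 0, 0.17, 255],
    [0, 0, 0, 0.17, 255],
    [0, 0, 0, 0.17, 255],
    [0, 0, 0, 0.17, 255],
    [0, 0, 0, 0.17, 255],
    [0, 0, 0, 0.17, 255],
    [0, 0, 0, 0.17, 255],
    [0, 0, 0, 0.17, 255],
    [0, 0, 0, 0.17, 255],
    [1, 2.5, 0, 0, 255],
    [1.6, 5, 0, 0, 255],
    [1.6, 5, 0, 0, 255]
  ]
}}

```text
time: 32.05
tool_pos: [0.5568, 0.127, 0.2013]
tcp_rot: [[0.92, -0.392, -0.005], [-0.392, -0.92, -0.001], [-0.004, 0.003, -1.0]]
wrist_force: [0.9, -1.5, -0.2]
grip_width: 0.0328
gripper_force: 30.4
```

Request:
{"api": "jog_arm", "payload": {
  "plan": [
    [1.6, 5, 0, 0, 255],
    [1.6, 5, 0, 0, 255],
    [1.6, 5, 0, 0, 255],
    [1.6, 5, 0, 0, 255],
    [1.6, 5, 0, 0, 255],
    [1.6, 5, 0, 0, 255],
    [0.5, 2, 0, 0, 255],
    [0, 0, 0, 0, 255],
    [0, 0, 0, 0, 255],
    [0, 0, 0, 0, 255]
  ]
}}

```text
time: 33.3
tool_pos: [0.5253, -0.2043, 0.2042]
tcp_rot: [[0.92, -0.392, -0.0], [-0.392, -0.92, 0.0], [-0.0, -0.0, -1.0]]
wrist_force: [-0.6, 0.0, -0.6]
grip_width: 0.0328
gripper_force: 30.5
```

```bash
python3 - <<'E'
from h import *
s=arm.get_state(); print(s["tool_pos"],s["grip_width"],totool([.5252,-.2067,.028]),np.degrees(np.arctan2(s["tcp_rot"][1,0],s["tcp_rot"][0,0])))
E
```

```text
[ 0.52533933 -0.2043286   0.20417707] 0.03277432536645216 [ 0.08  0.23 17.62] -23.049598358334023
```

Request:
{"api": "jog_arm", "payload": {
  "plan": [
    [0.1, 0.1, 2, 0, 255],
    [0, 0, 4, 0, 255],
    [0, 0, 4, 0, 255],
    [0, 0, 3, 0, 255],
    [0, 0, 2, 0, 255],
    [0, 0, 1.5, 0, 255],
    [0, 0, 0.8, 0, 255],
    [0, 0, 0.1, 0, 255],
    [0, 0, 0.2, 0, 255],
    [0, 0, 0, 0, 255],
    [0, 0, 0, 0, 255]
  ]
}}

```text
time: 34.67
tool_pos: [0.5258, -0.2072, 0.0288]
tcp_rot: [[0.919, -0.393, 0.001], [-0.393, -0.919, -0.0], [0.001, 0.0, -1.0]]
wrist_force: [-0.0, -0.3, -0.3]
grip_width: 0.0331
gripper_force: 30.4
```

Request:
{"api": "jog_arm", "payload": {
  "plan": [
    [0, 0, 0.1, 0, 255],
    [0, 0, 0, 0, 255],
    [0, 0, 0, 0, 200],
    [0, 0, 0, 0, 130],
    [0, 0, 0, 0, 60],
    [0, 0, 0, 0, 0],
    [0, 0, 0, 0, 0]
  ]
}}

```text
time: 35.55
tool_pos: [0.5255, -0.207, 0.0271]
tcp_rot: [[0.919, -0.393, -0.0], [-0.393, -0.919, 0.0], [-0.0, -0.0, -1.0]]
wrist_force: [0.5, -0.0, -0.1]
grip_width: 0.0853
gripper_force: 0.0
```

Request:
{"api": "jog_arm", "payload": {
  "plan": [
    [0, 0, -2, 0, 0],
    [0, 0, -4, 0, 0],
    [0, 0, -4, 0, 0],
    [0, 0, -4, 0, 0],
    [0, 0, -3.3, 0, 0],
    [0, 0, 0, 0, 0],
    [0, 0, 0, 0, 0]
  ]
}}

```text
time: 36.42
tool_pos: [0.5254, -0.207, 0.2003]
tcp_rot: [[0.919, -0.393, 0.0], [-0.393, -0.919, -0.0], [0.0, 0.0, -1.0]]
wrist_force: [-0.0, 1.1, -0.1]
grip_width: 0.0858
gripper_force: 0.0
```

```bash
python3 - <<'E'
from h import *
w=wcap(); s=w["s"]; print(s["tool_pos"]); o=cap(w,"red",.082); print((o-np.array([.5252,-.2067]))*1000)
R=np.array([[.43,.903],[.903,-.43]]); print("to yellow", R@(np.array([.5955,.314])-s["tool_pos"][:2])*100)
E
```

```text
[ 0.52543733 -0.20699518  0.20026208]
red cap circle [ 525.2 -207.6] 13.4 mean [ 525.6 -207.6] conf [] px [327. 235.]
[ 0.04261475 -0.87533264]
to yellow [ 50.05855922 -16.07613394]
```

Request:
{"api": "jog_arm", "payload": {
  "plan": [
    [0, 0, 0, -0.17, 0],
    [0, 0, 0, -0.17, 0],
    [0, 0, 0, -0.17, 0],
    [0, 0, 0, -0.17, 0],
    [0, 0, 0, -0.17, 0],
    [0, 0, 0, -0.17, 0],
    [0, 0, 0, -0.17, 0],
    [0, 0, 0, -0.17, 0],
    [0, 0, 0, -0.17, 0],
    [2.5, -0.8, 0, 0, 0],
    [5, -1.6, 0, 0, 0],
    [5, -1.6, 0, 0, 0]
  ]
}}

```text
time: 38.02
tool_pos: [0.5428, -0.0758, 0.1986]
tcp_rot: [[0.432, 0.902, -0.003], [0.902, -0.432, 0.001], [-0.001, -0.003, -1.0]]
wrist_force: [-0.3, -0.4, 0.2]
grip_width: 0.0853
gripper_force: 0.0
```

Request:
{"api": "jog_arm", "payload": {
  "plan": [
    [5, -1.6, 0, 0, 0],
    [5, -1.6, 0, 0, 0],
    [5, -1.6, 0, 0, 0],
    [5, -1.6, 0, 0, 0],
    [5, -1.6, 0, 0, 0],
    [5, -1.6, 0, 0, 0],
    [5, -1.6, 0, 0, 0],
    [2.5, -0.9, 0, 0, 0],
    [0, 0, 0, 0, 0],
    [0, 0, 0, 0, 0]
  ]
}}

```text
time: 39.28
tool_pos: [0.5953, 0.3127, 0.1992]
tcp_rot: [[0.431, 0.902, -0.002], [0.902, -0.431, -0.001], [-0.002, -0.001, -1.0]]
wrist_force: [0.2, 0.4, -0.4]
grip_width: 0.0855
gripper_force: 0.0
```

```bash
python3 - <<'E'
from h import *
w=wcap(); s=w["s"]; print(s["tool_pos"],np.degrees(np.arctan2(s["tcp_rot"][1,0],s["tcp_rot"][0,0])))
cv2.imwrite("pics/w6.png",w["frame"][:,:,::-1])
o=cap(w,"yellow"); print(totool([*o,.029]),totool([.5955,.314,.029]))
E
```

```text
[0.59528989 0.31274343 0.19916942] 64.48266035454043
yellow cap circle [595.5 313.4] 13.5 mean [595.5 313.6] conf [0.94] px [327. 234.]
[ 0.11 -0.05 17.11] [ 0.16 -0.08 17.11]
```

View pics/w6.png

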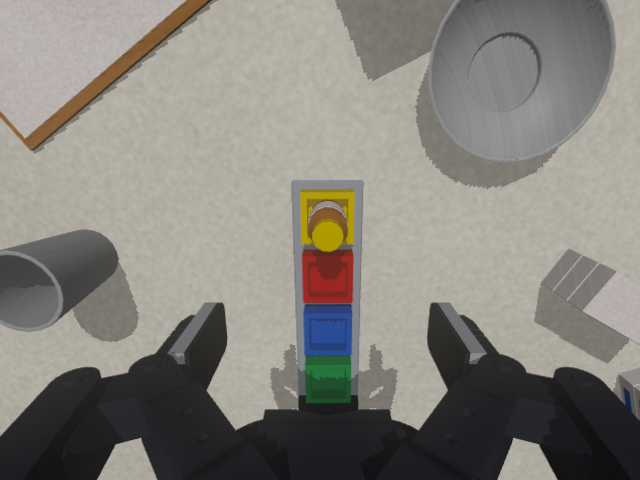

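Yellow is centred (cap at (327,234)), the other three cups are empty and there is room all round.

Request:
{"api": "jog_arm", "payload": {
  "plan": [
    [0.1, -0.05, 3, 0, 0],
    [0, 0, 4, 0, 0],
    [0, 0, 4, 0, 0],
    [0, 0, 4, 0, 0],
    [0, 0, 2, 0, 0],
    [0, 0, 0, 0, 0],
    [0, 0, 0, 0, 0],
    [0, 0, 0, 0, 255],
    [0, 0, 0, 0, 255],
    [0, 0, 0, 0, 255],
    [0, 0, 0, 0, 255],
    [0, 0, 0, 0, 255]
  ]
}}

```text
time: 40.88
tool_pos: [0.5958, 0.3149, 0.031]
tcp_rot: [[0.43, 0.903, 0.001], [0.903, -0.43, 0.001], [0.001, 0.001, -1.0]]
wrist_force: [-0.0, 0.1, 3.7]
grip_width: 0.0327
gripper_force: 30.2
```

Request:
{"api": "jog_arm", "payload": {
  "plan": [
    [0, 0, 0, 0, 255],
    [0, 0, -1.5, 0, 255],
    [0, 0, -4, 0, 255],
    [0, 0, -4, 0, 255],
    [0, 0, -4, 0, 255],
    [0, 0, -4, 0, 255],
    [0, 0, 0, 0, 255],
    [0, 0, 0, 0, 255]
  ]
}}

```text
time: 41.88
tool_pos: [0.5952, 0.3146, 0.2045]
tcp_rot: [[0.43, 0.903, -0.001], [0.903, -0.43, -0.001], [-0.001, -0.001, -1.0]]
wrist_force: [-0.3, -0.2, -0.7]
grip_width: 0.0333
gripper_force: 29.9
```

```bash
python3 - <<'E'
from h import *
s=arm.get_state(); R=np.array([[.92,-.392],[-.392,-.92]]); print(R@(np.array([.4682,-.182])-s["tool_pos"][:2])*100)
E
```

```text
[ 7.78004401 50.66204161]
```

Request:
{"api": "jog_arm", "payload": {
  "plan": [
    [0, 0, 0, 0.17, 255],
    [0, 0, 0, 0.17, 255],
    [0, 0, 0, 0.17, 255],
    [0, 0, 0, 0.17, 255],
    [0, 0, 0, 0.17, 255],
    [0, 0, 0, 0.17, 255],
    [0, 0, 0, 0.17, 255],
    [0, 0, 0, 0.17, 255],
    [0, 0, 0, 0.17, 255],
    [0.4, 2.8, 0, 0, 255],
    [0.8, 5, 0, 0, 255],
    [0.8, 5, 0, 0, 255]
  ]
}}

```text
time: 43.38
tool_pos: [0.5622, 0.1878, 0.2024]
tcp_rot: [[0.92, -0.392, -0.004], [-0.392, -0.92, -0.001], [-0.003, 0.003, -1.0]]
wrist_force: [0.9, -0.7, -0.7]
grip_width: 0.0332
gripper_force: 30.1
```

Request:
{"api": "jog_arm", "payload": {
  "plan": [
    [0.8, 5, 0, 0, 255],
    [0.8, 5, 0, 0, 255],
    [0.8, 5, 0, 0, 255],
    [0.8, 5, 0, 0, 255],
    [0.8, 5, 0, 0, 255],
    [0.8, 5, 0, 0, 255],
    [0.8, 5, 0, 0, 255],
    [0.2, 2.8, 0, 0, 255],
    [0, 0, 0, 0, 255],
    [0, 0, 0, 0, 255],
    [0, 0, 0, 0, 255]
  ]
}}

```text
time: 44.75
tool_pos: [0.4684, -0.1801, 0.2047]
tcp_rot: [[0.92, -0.392, -0.001], [-0.392, -0.92, 0.001], [-0.001, -0.0, -1.0]]
wrist_force: [1.1, -0.3, 0.3]
grip_width: 0.033
gripper_force: 30.1
```

```bash
python3 - <<'E'
from h import *
s=arm.get_state(); print(s["tool_pos"],s["grip_width"],totool([.4682,-.1824,.029]),np.degrees(np.arctan2(s["tcp_rot"][1,0],s["tcp_rot"][0,0])))
E
```

```text
[ 0.4683809  -0.18014221  0.20473582] 0.032963681440387416 [ 0.09  0.22 17.57] -23.070137676607985
```

Request:
{"api": "jog_arm", "payload": {
  "plan": [
    [0.1, 0.1, 2, 0, 255],
    [0, 0, 4, 0, 255],
    [0, 0, 4, 0, 255],
    [0, 0, 3, 0, 255],
    [0, 0, 2, 0, 255],
    [0, 0, 1.5, 0, 255],
    [0, 0, 0.8, 0, 255],
    [0, 0, 0.1, 0, 255],
    [0, 0, 0.2, 0, 255],
    [0, 0, 0, 0, 255],
    [0, 0, 0, 0, 255]
  ]
}}

```text
time: 46.12
tool_pos: [0.469, -0.1827, 0.0298]
tcp_rot: [[0.919, -0.393, 0.001], [-0.393, -0.919, -0.0], [0.001, 0.0, -1.0]]
wrist_force: [0.2, -1.0, -0.4]
grip_width: 0.0331
gripper_force: 30.1
```

Request:
{"api": "jog_arm", "payload": {
  "plan": [
    [0, 0, 0.1, 0, 255],
    [0, 0, 0, 0, 255],
    [0, 0, 0, 0, 200],
    [0, 0, 0, 0, 130],
    [0, 0, 0, 0, 60],
    [0, 0, 0, 0, 0],
    [0, 0, 0, 0, 0]
  ]
}}

```text
time: 47.0
tool_pos: [0.4686, -0.1825, 0.0281]
tcp_rot: [[0.919, -0.393, -0.0], [-0.393, -0.919, 0.0], [-0.0, -0.0, -1.0]]
wrist_force: [0.5, 0.3, -0.5]
grip_width: 0.0855
gripper_force: 0.0
```

Request:
{"api": "jog_arm", "payload": {
  "plan": [
    [0, 0, -2, 0, 0],
    [0, 0, -4, 0, 0],
    [0, 0, -4, 0, 0],
    [0, 0, -4, 0, 0],
    [0, 0, -4, 0, 0],
    [0, 0, -4, 0, 0],
    [0, 0, 0, 0, 0],
    [0, 0, 0, 0, 0]
  ]
}}

```text
time: 48.0
tool_pos: [0.4686, -0.1825, 0.2476]
tcp_rot: [[0.919, -0.393, -0.001], [-0.393, -0.919, 0.0], [-0.001, -0.0, -1.0]]
wrist_force: [-0.6, 0.1, -0.1]
grip_width: 0.0854
gripper_force: 0.0
```

```bash
python3 - <<'E'
from h import *
w=wcap(); s=w["s"]; print(s["tool_pos"]); o=cap(w,"yellow",.082); print((o-np.array([.4682,-.1824]))*1000)
c=imaging.capture("side"); cv2.imwrite("pics/s7.png",c["frame"][90:290,240:540,::-1].repeat(2,0).repeat(2,1))
E
```

```text
[ 0.46862953 -0.18251159  0.24759006]
yellow cap circle [ 467.6 -182.8] 13.0 mean [ 467.9 -182.9] conf [0.83] px [327. 221.]
[-0.6498291  -0.40528259]
```

View pics/s7.png

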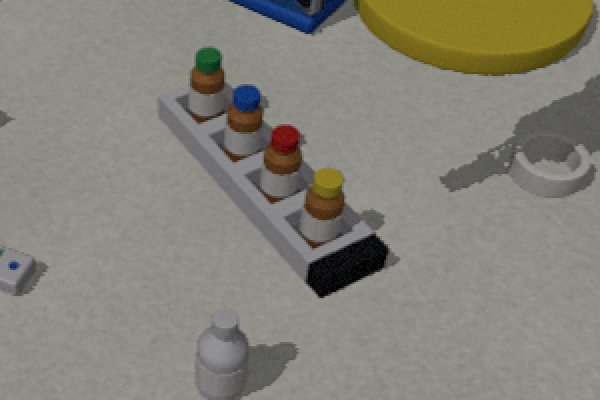

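All four vials stand upright in their pockets, with yellow at the black end (crop (325,205)), then red, blue and green.

```bash
python3 -c "
from cell import arm
print(arm.hand_in())"
```

```text
the job is handed in; nothing more can be done
None
```

The job is handed in after about 48 s of the 102 s allowed: in the last picture all four vials stand upright in the rack in reverse order, yellow next to the black end, then red, blue and green.

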